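# Seat the lidded strainer basket in the denture bath and lift off only its lid

### The arm

A 7-joint arm with a two-finger parallel gripper is mounted at the origin on the work surface. World frame = base frame: x ahead of the robot, y to its left, z up, the work surface at z = 0. Lengths are in mm, angles in rad, forces in N, time in s.
With the tool pointing down it reaches from about 400 to 850 mm from the base axis. Payload 4.5 kg.
Tool frame: the origin (TCP) lies at the very end of the fingers, on their centre line; the grasp point (between the pads) lies 19 mm behind it; z points along the fingers, x is the direction in which the jaws open and shut, and the axes are right-handed (so a half turn about z gives the same grasp; the last joint's range is limited). The gripper opens to 88 mm and grips with 3 to 60 N. Pads are 18 mm wide; open, the fingers measure 123 mm over their backs; the gripper's body (75 mm by 187 mm) begins 45 mm behind the grasp point.
Start: joints at [-1.085, 0.689, -0.195, 1.565, 0.157, 0.902, -0.215], TCP at [272.851, 562.322, 238.743] pointing down, gripper open.
Joint ranges: [-3.01, 3.01], [-0.46, 2.08], [-1.47, 1.51], [0.13, 2.56], [-1, 4.14], [0.04, 2.09], [-2.66, 2.66]. Speed limits (rad/s): [2.57, 2.57, 3.14, 3.14, 3.14, 3.14, 3.14].

### API

Orientations are given as a unit quaternion [x, y, z, w].
In Python, from station import * gives the robot as it stands. The module is installed in compiled form; this text tells all that it offers.
- The arm moves only by the shell command python3 -m creep 'ROWS' [FORCE]. ROWS is JSON, one flat list of numbers, 5 for each row, row after row: the finger opening in mm, from 0 to 88.1, then the shift along the tool's x, y, z in mm, then the turn about the tool's z in rad. A call has 1 to 20 rows; each row shifts and turns the pose as measured when the row begins, along the tool's axes as they then stand; what a row does not reach is not made up. A row lasts 1/12 s, in which the tool goes at most 41.7 mm and 7.16 degrees, less where a joint would pass 70% of its speed; a pose out of reach is approached as far as the arm can. A call is refused whole if a number of a shift passes 41.7 or a number of a turn 0.125, either way. A call with a gripper value outside its range is refused whole. The fingers move at their own pace and stop on an object; FORCE is the grip in N (left out, the last holds). Time passes only in rows, so rows that do not move let the fingers close. It gives the time, the measured TCP pose, the force and the opening at its end, in the units of the state.
- sense(): the state, without advancing time (a new reading comes with each control period).
- get_image(name): name is "scene" or "top" or "wrist"; returns (picture, depth): 480x640x3 uint8, blue, green, red; 480x640 float32, mm along the optical axis (not along the pixel's ray), 0 where there is no reading.
- camera_params(name): a dict with "fov_y" (degrees; the focal length in pixels is half the picture's height over the tangent of half this angle, whatever the lens; pixels are square), "cx", "cy" (the principal point, pixels), "k1" (the pictures are not rectified: a ray, as slopes to the right and down, at radius r is drawn at 1 + k1 r^2 times it, then the intrinsics apply), "rvec" (rotation vector, rad) and "tvec" (3), from world to camera coordinates, as OpenCV has them. Camera axes: x right, y down, z forward; pixel columns grow to the right and rows downward; lengths in mm; the calibration is good to about 2 mm. A picture is of the moment at which its call begins: read the wrist's pose just before it. camera_params takes no time and is no camera call; for the wrist camera it gives the pose at the moment of the call.
- finish_job(): hands the job in, once; it reports no verdict.
The state is a dict: "time": time; "joint_positions": joint angles; "qvel": joint speeds; "joint_efforts": joint torques, N m; "tcp_pos": TCP position; "ee_rot": TCP orientation; "force": force on the tool from outside, world axes, zero at the start; "torque": the same for the moment, N m; "grip_width": opening from 0.0 (shut) to 1.0 (fully open).
Only numpy, scipy, OpenCV 4.12 (cv2) and the standard library are available. Lean on these libraries where they do the work, as an engineer would, in place of code of your own. Each camera call takes 0.05 s, during which the arm holds its last target. There are 200 camera calls.

### The job

Take the loose blue dust cap off the clear denture bath and set it, knob up and not dropped, flat in the steel soap dish. Then pick up the green strainer basket by its stem with its white lid still on, lower the two together into the bath until the basket hangs fully home on the rim, and let go. Finally lift the white lid alone by its collar, leaving the basket undisturbed, and finish still gripping the lid, level and at rest about 10 cm straight above where it sat; leave the bath, the dish and everything else where they stand.

Things in the scene. Friction and masses are not known exactly. Their poses are not given: they have to be found in the camera images.
- bath: Clear light-blue round denture bath (open cup), loose, 0.4 kg: height 70 mm, outside diameter 84 mm at the rim (80 at the foot), wall 3 mm (mouth 78 mm wide), floor 4 mm. Origin: centre of its underside, z up. Stands on the shelf; the rim is 70 mm above the origin. At the start the dust cap covers it.
- dust_cap: Blue loose cap over the bath's rim, about 40 g: 93 mm disc, skirt 8 mm high (inside 89 mm), disc top 9 mm above the origin; central round knob, 18 mm in diameter, from 9 to 37 mm above the origin: grip it here. Origin: centre of the skirt's lower edge, z up; 64 mm above the bath's origin on the bath, 3 mm above the dish's in the dish. Lifts straight off.
- soap_dish: Stainless steel rectangular soap dish, empty, loose, 0.35 kg: outside 136 (its x) by 118 (its y) by 16 mm high, walls and floor 3 mm (inside 130 by 112 mm). Origin: centre of its underside, z up.
- basket: Green round basket, loose, 80 g, on its foot on the shelf, white lid on top. Foot 60, body 72 mm wide; 90 mm flange 42 to 46 mm above origin hangs on the bath's rim (origin then 28 mm above the bath's; 3 mm play all round). Axial round stem, 16 mm wide, passes the lid's collar up to 101 mm, 30 mm above the collar: grip here; it lifts the lid too. Origin: centre of underside, z up.
- lid: White round lid lying loose on the basket's flange, 60 g: plate 98 mm wide, 3 mm thick, skirt 3.5 mm below it (2 mm play round the flange); central tube (collar), outside 44, inside 38 mm, open, from 3 to 25 mm above origin: grip its outside. Origin: centre of plate's underside, z up; 46 mm above the basket's when on it. The stem stands inside: lift 60 mm straight up to clear it.
- nailbrush: Bystander: short wooden nailbrush, 85 x 36 x 30 mm, lying bristles down. Origin: centre of its underside.
- comb: Bystander: grey plastic comb, 22 x 150 x 5 mm, long along its y. Origin: centre of its underside.
- mouthwash: Bystander: green bottle, 62 mm in diameter, 170 mm high, standing. Origin: centre of its underside.
- tumbler: Bystander: blue ceramic tumbler, 72 mm in diameter, 100 mm high, standing. Origin: centre of its underside.
- soap: Bystander: pink bar of soap, 80 x 52 x 26 mm. Origin: centre of its underside.
Not all that is in view belongs to the job. Leave any orange look-alike of the bath alone. There is more than one size of the lid; the one meant has the size given above.

How it is judged (in metres and radians):
On the way, in this order (a step that is already met when the one before it is completed fails the run):
1. the dust cap lies flat, knob up, in the soap dish, released (x of dust_cap in the frame of soap_dish between -0.025 and 0.025 m and y of dust_cap in the frame of soap_dish between -0.018 and 0.018 m and z of dust_cap in the frame of soap_dish below 0.008 m and angle between dust_cap's own z axis and vertical below 0.1 rad and contact force between dust_cap and the fingers below 0.05 N and linear speed of dust_cap below 0.03 m/s), for 0.2 s.
2. the basket is lifted off the shelf with the lid nested on it (height (world z) of basket above 0.04 m and z of lid in the frame of basket below 0.05 m and horizontal distance between lid and basket below 0.007 m), for 0.1 s.
3. the basket hangs home on the bath's rim, lid still nested, both let go (horizontal distance between basket and bath below 0.006 m and z of basket in the frame of bath between 0.024 and 0.032 m and angle between basket's own z axis and vertical below 0.08 rad and z of lid in the frame of basket below 0.05 m and horizontal distance between lid and basket below 0.007 m and contact force between each of basket, lid and the fingers below 0.05 N and linear speed of basket below 0.03 m/s), for 0.2 s.
At the end, for the whole second after the job is handed in: Lid gripped, at rest, level (0.2 rad), 65 to 170 mm above its place, within 50 mm of the bath's axis, off the basket; basket untouched, home on the bath's rim (4 mm in height, 6 mm sideways, 0.08 rad); bath upright; dust cap flat, knob up, in the dish, released (contact force between lid and the fingers above 0.5 N and contact force between lid and basket below 0.05 N and z of lid in the frame of basket between 0.111 and 0.216 m and horizontal distance between lid and bath below 0.05 m and angle between lid's own z axis and vertical below 0.2 rad and linear speed of lid below 0.05 m/s and horizontal distance between basket and bath below 0.006 m and z of basket in the frame of bath between 0.024 and 0.032 m and angle between basket's own z axis and vertical below 0.08 rad and contact force between each of basket, dust_cap and the fingers below 0.05 N and x of dust_cap in the frame of soap_dish between -0.025 and 0.025 m and y of dust_cap in the frame of soap_dish between -0.018 and 0.018 m and z of dust_cap in the frame of soap_dish below 0.008 m and angle between dust_cap's own z axis and vertical below 0.1 rad and angle between bath's own z axis and vertical below 0.05 rad); the arm keeps its last pose, push and grip.
It fails at once if the lid comes off the basket (raised over 12 mm) while the basket is not home in the bath, or the basket is pulled up or tipped as the lid is lifted (z of lid in the frame of basket above 0.058 m and not (horizontal distance between basket and bath below 0.006 m and z of basket in the frame of bath between 0.024 and 0.032 m and angle between basket's own z axis and vertical below 0.08 rad)).
It fails at once if the dust cap or the basket is dropped (falls free faster than 0.8 m/s) ((linear speed of dust_cap above 0.8 m/s and contact force between dust_cap and the fingers below 0.02 N) or (linear speed of basket above 0.8 m/s and contact force between basket and the fingers below 0.02 N)).
It fails at once if the bath is tipped, or the bath or the dish is moved more than 30 mm (angle between bath's own z axis and vertical above 0.3 rad or distance of any of bath, soap_dish from where it was at the start of the episode above 0.03 m).
It fails at once if a bystander is moved more than 30 mm (distance of any of nailbrush, comb, mouthwash, tumbler, soap from where it was at the start of the episode above 0.03 m).
It also fails if it takes over 64 s, if anything falls off the work surface, if the arm or the gripper's body presses on something with over 40 N, if the wrist force passes 120 N, or if a joint passes its speed limit or range.

## Working session

There is one attempt and no reset: what is moved stays moved. The work goes in short steps, Python scripts to look and compute and a shell command to move; the robot and the scene stay as the last step left them, time stands still between calls to the robot, and variables do not carry over. Pictures are saved under pics/ and viewed, about 8 in all and at most 12, crops included, and the job is handed in when it is done.

```bash
mkdir -p pics; cat > h.py <<'E'
from station import *
import numpy as np, cv2
from scipy.spatial.transform import Rotation as R
def grab(name):
    p=camera_params(name); im,d=get_image(name); return p,im,d
def K(p):
    f=240/np.tan(np.radians(p["fov_y"]/2)); return f
def world(p,u,v,z=None,depth=None):
    f=K(p); xd,yd=(u-p["cx"])/f,(v-p["cy"])/f
    x,y=xd,yd
    for _ in range(20):
        s=1+p["k1"]*(x*x+y*y); x,y=xd/s,yd/s
    Rm=R.from_rotvec(np.ravel(p["rvec"])).as_matrix(); t=np.ravel(p["tvec"])
    c=-Rm.T@t; r=Rm.T@np.array([x,y,1])
    if depth is not None: return c+r*depth
    return c+r*(z-c[2])/r[2]
def cloud(p,d):
    v,u=np.mgrid[0:480,0:640]; f=K(p); xd,yd=(u-p["cx"])/f,(v-p["cy"])/f; x,y=xd,yd
    for _ in range(20):
        s=1+p["k1"]*(x*x+y*y); x,y=xd/s,yd/s
    Rm=R.from_rotvec(np.ravel(p["rvec"])).as_matrix(); t=np.ravel(p["tvec"])
    return (np.stack([x*d,y*d,d],-1)-t)@Rm
def tool(dx,dy,dz):
    return R.from_quat(sense()["ee_rot"]).inv().apply([dx,dy,dz])
E
python3 - <<'E'
from h import *
for n in("top","scene"):
    p,im,d=grab(n); cv2.imwrite(f"pics/{n}0.png",im); np.savez(f"{n}0.npz",im=im,d=d); print(n,p)
s=sense();print(s)
E
```

```text
top {'fov_y': 57.132041008518414, 'cx': 316.42277556099174, 'cy': 234.86378976146156, 'k1': -0.043613984283503375, 'rvec': array([ 2.10617233, -2.16449895,  0.13835324]), 'tvec': array([ 23.78186829, 559.30454731, 967.35026796])}
scene {'fov_y': 54.56812021337638, 'cx': 319.68889206222553, 'cy': 247.58028072749605, 'k1': 0.013773575659625416, 'rvec': array([ 1.68326589,  1.59872034, -0.80338539]), 'tvec': array([ -41.89448558, -261.46238794, 1510.99386852])}
{'time': 0.1, 'joint_positions': array([-1.08523438,  0.68985731, -0.19453896,  1.56620276,  0.15733184,
        0.90252216, -0.21510671]), 'qvel': array([ 0.00042643, -0.00223304,  0.00026452, -0.00306408,  0.00194804,
       -0.00097266,  0.0002915 ]), 'joint_efforts': array([-3.55534183e-03, -5.28500783e+01, -1.27164647e+00, -1.53835881e+01,
       -5.25330368e-02,  2.01716786e-03,  4.94592041e-05]), 'tcp_pos': array([272.64204119, 561.78578117, 238.02737636]), 'ee_rot': array([ 8.47484841e-01,  5.30818998e-01, -6.37255854e-04,  4.78978120e-04]), 'force': array([-0.22445897, -0.6855028 , -0.05799667]), 'torque': array([-0.02195652,  0.07314699,  0.04377975]), 'grip_width': 1.001367481472472}
```

View pics/top0.png

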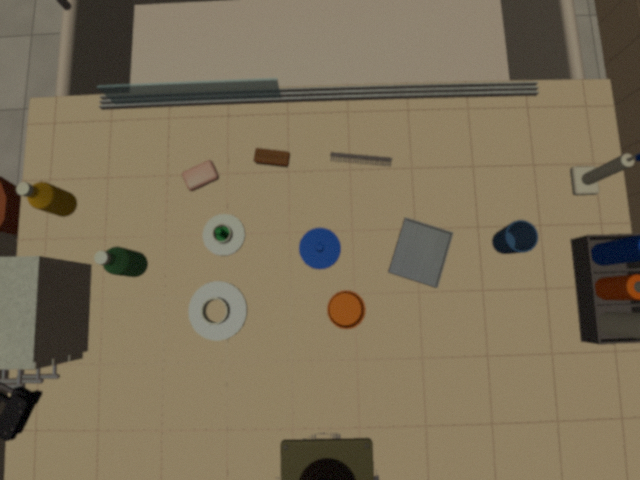

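View pics/scene0.png

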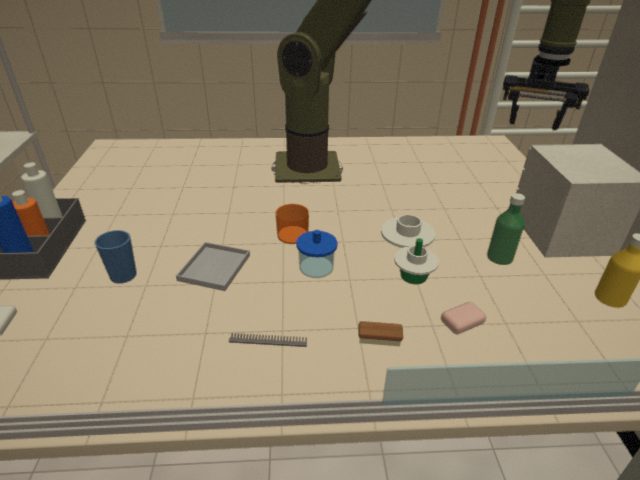

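```bash
python3 - <<'E'
from h import *
z=np.load("top0.npz"); im,d=z["im"],z["d"]; p=camera_params("top")
C=cloud(p,d)
for n,(u,v) in dict(knob=(320,248),orange=(346,309),shelf=(270,350),lidplate=(211,245),lid2=(197,325),dishfloor=(421,252),boxtop=(40,310),rackpt=(40,376),stem=(222,233),bottle=(100,258)).items(): print(n,C[v,u].round(0))
hsv=cv2.cvtColor(im,cv2.COLOR_BGR2HSV)
def reg(name,m,z,win):
    x0,y0,x1,y1=win; M=np.zeros(m.shape,np.uint8); M[y0:y1,x0:x1]=(m[y0:y1,x0:x1])
    c=max(cv2.findContours(M,cv2.RETR_EXTERNAL,cv2.CHAIN_APPROX_NONE)[0],key=cv2.contourArea)
    w=np.array([world(p,u,v,z=z)[:2] for u,v in c[:,0]],np.float32)
    print(name,"circ",[np.round(q,1) for q in cv2.minEnclosingCircle(w)],"rect",cv2.minAreaRect(w))
sat=hsv[...,1]; 
reg("cap",(hsv[...,0]>100)&(sat>150),73,(290,215,350,280))
reg("lid",((sat<55)|(C[...,2]>30)),49,(190,205,255,265))
reg("lid2",(sat<55),3,(175,270,255,350))
reg("dish",(sat<70)&(hsv[...,2]>60),16,(375,205,470,300))
cv2.imwrite("pics/crop1.png",cv2.resize(im[195:350,175:465],None,fx=2.7,fy=2.7,interpolation=2))
E
```

```text
knob [522.   1.  99.]
orange [390. -55.   7.]
shelf [301. 123.   0.]
lidplate [542. 249.  51.]
lid2 [361. 291.   9.]
dishfloor [ 518. -236.    3.]
boxtop [404. 555. 186.]
rackpt [256. 636.  50.]
stem [563. 216.  85.]
bottle [506. 443. 173.]
cap circ [array([525.6,   2. ]), np.float64(43.1)] rect ((524.7639770507812, 1.9661636352539062), (84.67803955078125, 84.59262084960938), 43.53139114379883)
lid circ [array([565.9, 222.3]), np.float64(52.5)] rect ((567.1316528320312, 222.1768035888672), (96.97418975830078, 97.62873077392578), 89.91700744628906)
lid2 circ [array([394.2, 246.2]), np.float64(69.8)] rect ((394.16534423828125, 246.43165588378906), (137.003662109375, 136.69424438476562), 89.73634338378906)
dish circ [array([ 516.5, -233. ]), np.float64(90.3)] rect ((516.6551513671875, -232.91807556152344), (123.16023254394531, 141.0521697998047), 70.38751220703125)
```

View pics/crop1.png

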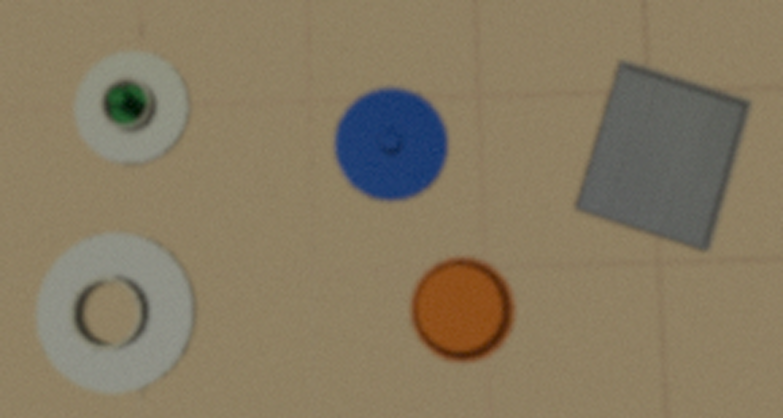

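Candidates: white lids at (223,234), Ø≈98 mm with the green stem through it, and (217,311), Ø≈137 mm. The first one fits. Baths: the blue-capped one at (320,248), and the orange look-alike at (346,309), which I leave alone. The crop confirms both choices. The dish is at (421,252).

I'm flying above the cap at the start height, which clears the 186 mm box.

```bash
python3 -m creep '[60,-24.5,29.5,0,0, 60,-24.5,29.5,0,0, 60,-24.5,29.5,0,0, 60,-24.5,29.5,0,0, 60,-24.5,29.5,0,0, 60,-24.5,29.5,0,0, 60,-24.5,29.5,0,0, 60,-24.5,29.5,0,0, 60,-24.5,29.5,0,0, 60,-24.5,29.5,0,0, 60,-24.5,29.5,0,0, 60,-24.5,29.5,0,0, 60,-24.5,29.5,0,0, 60,-24.5,29.5,0,0, 60,-24.5,29.5,0,0, 60,-24.5,29.5,0,0, 60,0,0,0,0, 60,0,0,0,0]' 20
cat > look.py <<'E'
from h import *
import sys
s=sense(); p,im,d=grab("wrist"); cv2.imwrite(sys.argv[1],im); np.savez("w.npz",im=im,d=d,**{k:p[k] for k in p})
print(s["tcp_pos"].round(1),s["ee_rot"].round(4),s["time"],s["joint_positions"].round(2))
E
python3 look.py pics/w1.png
```

```text
time: 1.6
tcp_pos: [534.2, -22.7, 228.3]
ee_rot: [0.846, 0.533, -0.006, -0.002]
force: [0.1, 0.9, -0.9]
grip_width: 0.684
[534.2 -22.7 228.3] [ 0.8463  0.5327 -0.0057 -0.0019] 1.6 [ 0.13  0.6  -0.28  1.84  0.23  0.75  0.85]
```

View pics/w1.png

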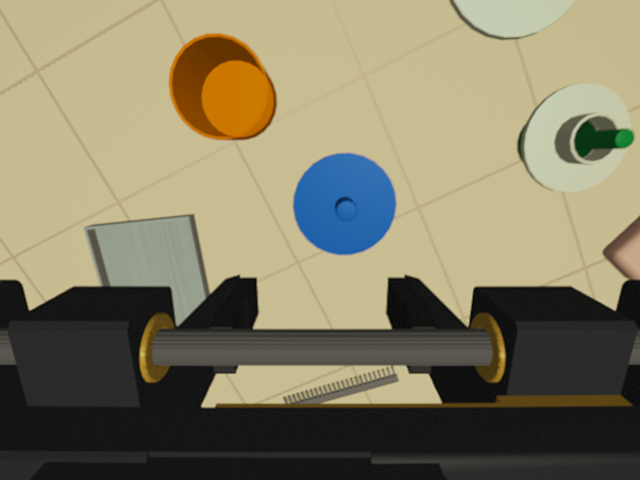

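```bash
cat > fit.py <<'E'
from h import *
def fit(m,z,win,p):
    x0,y0,x1,y1=win; M=np.zeros(m.shape,np.uint8); M[y0:y1,x0:x1]=m[y0:y1,x0:x1]
    c=max(cv2.findContours(M,cv2.RETR_EXTERNAL,cv2.CHAIN_APPROX_NONE)[0],key=cv2.contourArea)
    w=np.array([world(p,u,v,z=z)[:2] for u,v in c[:,0]],np.float32)
    return cv2.fitEllipse(w), cv2.minAreaRect(w)
E
python3 - <<'E'
from fit import *
p=np.load("w.npz"); im=p["im"]; hsv=cv2.cvtColor(im,cv2.COLOR_BGR2HSV); h,s,v=cv2.split(hsv)
e=fit((h>100)&(h<125)&(s>150),73,(280,140,410,265),p); print(e)
print("knob",world(p,346,208,z=101))
e=fit((s<50)&(v>120),49,(510,75,640,200),p); print(e)
print("stem top", world(p,624,138,z=101))
t=e0=fit((h>100)&(h<125)&(s>150),73,(280,140,410,265),p)[0][0]
c=sense()["tcp_pos"]; print(tool(t[0]-c[0],t[1]-c[1],0), tool(0,0,-1))
E
```

```text
(((526.3545532226562, 1.424634337425232), (88.86133575439453, 89.35079193115234), 101.34737396240234), ((526.4965209960938, 1.5317916870117188), (89.65849304199219, 89.07347869873047), 18.550445556640625))
knob [524.30706478   2.36782702 101.        ]
(((565.969970703125, 218.549560546875), (92.94927215576172, 94.69696807861328), 68.93862915039062), ((566.5194091796875, 220.27993774414062), (96.8853759765625, 95.88280487060547), 64.7221450805664))
stem top [567.47834473 220.20831024 101.        ]
[ 19.24483621 -17.92247719  -0.02558186] [0.00922772 0.00848131 0.99992146]
```

```bash
python3 -m creep '[60,6,-6,0,0, 60,6,-6,0,0, 60,6,-5.5,10,0, 60,0,0,25,0, 60,0,0,25,0, 60,0,0,25,0, 60,0,0,20,0, 60,0,0,5,0, 60,0,0,0,0, 60,0,0,0,0]' 20
python3 -c "
from h import *
s=sense();c=s['tcp_pos'];print(c,s['ee_rot'],tool(526-c[0],2-c[1],77-c[2]))"
```

```text
time: 2.48
tcp_pos: [519.2, 26.8, 117.7]
ee_rot: [0.838, 0.546, -0.002, -0.006]
force: [0.3, 0.5, 0.6]
grip_width: 0.681
[519.24631938  26.76231438 117.66935756] [ 0.83774716  0.546024   -0.00245133 -0.00561054] [-20.01039346  16.66504026  40.43070178]
```

```bash
python3 -m creep '[60,0,0,0,0, 60,0,0,0,0, 60,0,0,0,0]'
python3 -c "
from h import *
s=sense();c=s['tcp_pos'];print(c,s['ee_rot'],tool(526-c[0],2-c[1],77-c[2]),abs(s['qvel']).max())"
python3 -m creep '[60,-10,8,0,0]'
python3 -m creep '[60,0,0,0,0]'
python3 -m creep '[60,0,0,0,0]'
python3 -c "
from h import *
s=sense();c=s['tcp_pos'];print(c,s['ee_rot'],tool(526-c[0],2-c[1],77-c[2]),abs(s['qvel']).max())"
```

```text
time: 2.73
tcp_pos: [520.5, 29.1, 120.7]
ee_rot: [0.837, 0.547, -0.0, -0.005]
force: [0.1, 0.6, -0.6]
grip_width: 0.683
[520.50909733  29.09151687 120.68979231] [ 8.37021040e-01  5.47147910e-01 -1.27881426e-04 -4.99264561e-03] [-22.8405451   16.26999276  43.43380119] 0.0206396602904218
time: 2.82
tcp_pos: [524.1, 19.7, 121.6]
ee_rot: [0.836, 0.549, 0.001, -0.006]
force: [0.8, 0.9, -0.0]
grip_width: 0.682
time: 2.9
tcp_pos: [525.1, 16.9, 122.4]
ee_rot: [0.837, 0.547, 0.001, -0.004]
force: [0.1, -0.3, 0.4]
grip_width: 0.68
time: 2.98
tcp_pos: [525.5, 17.1, 123.1]
ee_rot: [0.837, 0.547, 0.002, -0.004]
force: [0.7, 0.5, -0.0]
grip_width: 0.685
[525.50184644  17.11798173 123.05687218] [ 0.83708322  0.54705562  0.00224903 -0.00409633] [-14.02556027   6.72753419  45.91362485] 0.02507433664828613
```

```bash
cat > st.py <<'E'
from h import *
import sys
t=np.array(list(map(float,sys.argv[1:4])))
s=sense();c=s['tcp_pos'];Rm=R.from_quat(s['ee_rot']).as_matrix();print(c.round(1),'tool shift',tool(*(t-c)).round(1),'tilt',Rm[:,2].round(3),'jaw yaw',np.degrees(np.arctan2(Rm[1,0],Rm[0,0])).round(1),'F',s['force'].round(1),'w',(88*s['grip_width']).round(1),'t',s['time'],'j7',s['joint_positions'][6].round(2))
E
python3 -m creep '[60,-6,3,8,0, 60,-5,3,8,0, 60,0,0,4,0, 60,0,0,1,0, 60,0,0,1,0]'; python3 st.py 526 2 77
```

```text
time: 3.4
tcp_pos: [526.8, 3.9, 99.2]
ee_rot: [0.837, 0.547, 0.003, -0.004]
force: [0.8, -0.5, -0.2]
grip_width: 0.684Traceback (most recent call last):
  File "st.py", line 4, in <module>
    s=sense();c=s['tcp_pos'];Rm=R.from_quat(s['ee_rot']).as_matrix();print(c.round(1),'tool shift',tool(*(t-c)).round(1),'tilt',Rm[:,2].round(3),'jaw yaw',np.degrees(np.arctan2(Rm[1,0],Rm[0,0])).round(1),'F',s['force'].round(1),'w',(88*s['grip_width']).round(1),'t',s['time'],'j7',s['joint_positions'][6].round(2))
                                                                                                                                                                                                                                        ^^^^^^^^^^^^^^^^^^^^^^^^^^
AttributeError: 'float' object has no attribute 'round'
```

```bash
sed -i "s/(88\*s\['grip_width'\]).round(1)/round(88*s['grip_width'],1)/" st.py
python3 -m creep '[60,-2,0,6,0, 60,0,0,6,0, 60,0,0,4,0, 60,0,0,2,0, 60,0,0,1,0]'; python3 st.py 526 2 77
```

```text
time: 3.82
tcp_pos: [525.4, 3.1, 77.5]
ee_rot: [0.837, 0.547, 0.002, -0.005]
force: [-0.3, 0.1, -0.2]
grip_width: 0.684
[525.4   3.1  77.5] tool shift [-0.8  1.   0.5] tilt [-0.001  0.01  -1.   ] jaw yaw 66.3 F [-0.3  0.1 -0.2] w 60.2 t 3.8167 j7 0.73
```

Now close on the knob with a moderate grip.

```bash
python3 -m creep '[10,0,0,0.8,0, 10,0,0,0.8,0, 10,0,0,0.8,0, 10,0,0,0.8,0, 10,0,0,0.8,0, 10,0,0,0.8,0, 10,0,0,0.8,0, 10,0,0,0.8,0]' 15; python3 st.py 526 2 77
```

```text
time: 4.48
tcp_pos: [525.5, 1.8, 73.6]
ee_rot: [0.837, 0.547, 0.002, -0.003]
force: [-1.3, -0.6, 7.3]
grip_width: 0.197
[525.5   1.8  73.6] tool shift [ 0.4  0.3 -3.4] tilt [ 0.     0.007 -1.   ] jaw yaw 66.3 F [-1.3 -0.6  7.3] w 17.3 t 4.4833 j7 0.73
```

```bash
python3 -m creep '[10,0,0,-2,0, 10,0,0,-4,0, 10,0,0,-10,0, 10,0,0,-15,0, 10,0,0,-15,0, 10,0,0,-4,0, 10,0,0,0,0]'; python3 st.py 517 -233 130
```

```text
time: 5.07
tcp_pos: [525.3, 0.9, 127.6]
ee_rot: [0.837, 0.547, 0.002, -0.003]
force: [-0.5, 0.1, -0.8]
grip_width: 0.199
[525.3   0.9 127.6] tool shift [-217.5   86.5   -4. ] tilt [ 0.     0.007 -1.   ] jaw yaw 66.3 F [-0.5  0.1 -0.8] w 17.5 t 5.0667 j7 0.76
```

```bash
python3 -m creep '[10,-10,4,0,0, 10,-18,7,0,0, 10,-22,9,0,0, 10,-22,9,0,0, 10,-22,9,0,0, 10,-22,9,0,0, 10,-22,9,0,0, 10,-22,9,0,0, 10,-18,7,0,0, 10,-14,5,0,0, 10,-6,2,0,0, 10,0,0,0,0, 10,0,0,0,0, 10,0,0,0,0]'; python3 look.py pics/w2.png; python3 st.py 517 -233 28
```

```text
time: 6.23
tcp_pos: [509.7, -230.3, 117.1]
ee_rot: [0.838, 0.546, -0.004, -0.007]
force: [-0.1, 0.3, 0.5]
grip_width: 0.198
[ 509.7 -230.3  117.1] [ 0.838   0.5456 -0.0041 -0.0069] 6.2333 [ 0.51  0.79 -0.29  1.85  0.38  0.57  1.13]
[ 509.8 -229.9  117.2] tool shift [-0.1  9.3 89.1] tilt [-0.014  0.007 -1.   ] jaw yaw 66.2 F [-0.4  0.3  0.6] w 17.4 t 6.2833 j7 1.13
```

View pics/w2.png

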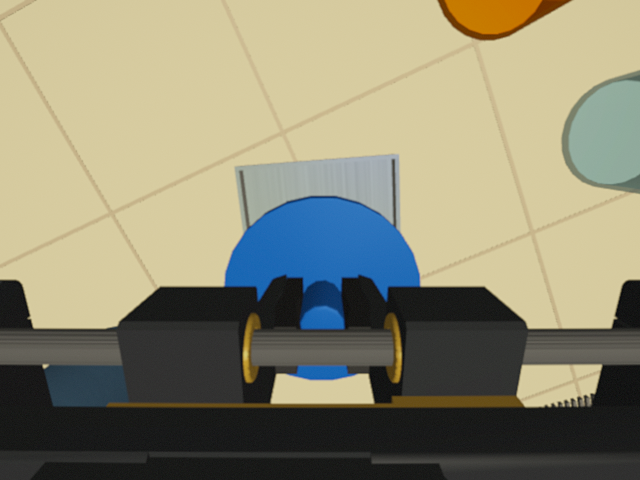

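```bash
python3 - <<'E'
from h import *
p=np.load("w.npz")
a,b=world(p,236,167,z=16)[:2],world(p,398,155,z=16)[:2]; d=np.linalg.norm(b-a); u=(b-a)/d; n=np.array([-u[1],u[0]])
print(a,b,d,np.degrees(np.arctan2(u[1],u[0])))
for L in(136,118):
  for s in(1,-1): print(L,(a+b)/2+s*n*L/2)
a=(np.array([566,0]))
E
```

```text
[ 434.96414295 -264.91131052] [ 474.20869487 -155.74941289] 116.00196010837399 70.22609382774264
136 [ 390.59604296 -187.32532345]
136 [ 518.57679487 -233.33539997]
118 [ 399.06535742 -190.37010792]
118 [ 510.1074804  -230.29061549]
```

```bash
python3 -m creep '[10,0,5,8,0, 10,0,2,15,0, 10,0,0,18,0, 10,0,0,18,0, 10,0,0,8,0, 10,0,0,2,0, 10,0,0,0.8,0]'; python3 st.py 518 -233 13
```

```text
time: 6.87
tcp_pos: [521.0, -224.2, 43.7]
ee_rot: [0.834, 0.551, -0.001, -0.007]
force: [-0.6, -0.1, -0.3]
grip_width: 0.195
[ 521.  -224.2   43.7] tool shift [-9.4  1.  30.7] tilt [-0.009  0.01  -1.   ] jaw yaw 66.9 F [-0.6 -0.1 -0.3] w 17.1 t 6.8667 j7 1.09
```

```bash
python3 -m creep '[10,-5,0,2,0, 10,-3,0,4,0, 10,0,0,5,0, 10,0,0,4,0, 10,0,0,1,0, 10,0,0,0.8,0]'; python3 st.py 518 -233 13
```

```text
time: 7.37
tcp_pos: [519.3, -232.7, 27.7]
ee_rot: [0.834, 0.551, 0.0, -0.005]
force: [0.6, -0.4, 0.0]
grip_width: 0.198
[ 519.3 -232.7   27.7] tool shift [-0.9 -1.  14.7] tilt [-0.005  0.009 -1.   ] jaw yaw 66.9 F [ 0.6 -0.4  0. ] w 17.4 t 7.3667 j7 1.09
```

```bash
python3 -m creep '[10,0,0,4,0, 10,0,0,4,0, 10,0,0,2.5,0, 10,0,0,1.5,0, 10,0,0,1.2,0, 10,0,0,1,0]'; python3 st.py 518 -233 13;  python3 -m creep '[10,0,0,1.2,0, 10,0,0,1.2,0]'; python3 st.py 518 -233 13
```

```text
time: 7.87
tcp_pos: [519.6, -232.4, 12.5]
ee_rot: [0.834, 0.551, 0.001, -0.005]
force: [-2.7, 0.3, 16.9]
grip_width: 0.196
[ 519.6 -232.4   12.5] tool shift [-1.2 -1.2 -0.5] tilt [-0.004  0.009 -1.   ] jaw yaw 66.9 F [-2.7  0.3 16.9] w 17.3 t 7.8667 j7 1.08
time: 8.03
tcp_pos: [519.6, -232.4, 12.5]
ee_rot: [0.834, 0.552, 0.0, -0.004]
force: [-2.2, 1.6, 11.5]
grip_width: 0.198
[ 519.6 -232.4   12.5] tool shift [-1.2 -1.2 -0.5] tilt [-0.004  0.008 -1.   ] jaw yaw 67.0 F [-2.2  1.6 11.5] w 17.4 t 8.0333 j7 1.08
```

```bash
python3 -m creep '[45,0,0,0,0, 45,0,0,0,0, 45,0,0,0,0, 45,0,0,-1,0, 45,0,0,-10,0, 45,0,0,-25,0, 45,0,0,-30,0, 45,0,0,-30,0, 45,0,0,-20,0, 45,0,0,-5,0]' ; python3 look.py pics/w3.png; python3 st.py 566.5 220 150
```

```text
time: 8.87
tcp_pos: [518.7, -232.4, 139.0]
ee_rot: [0.834, 0.552, -0.001, -0.006]
force: [0.5, -0.3, 0.0]
grip_width: 0.51
[ 518.7 -232.4  139. ] [ 0.8337  0.5522 -0.0012 -0.0063] 8.8667 [ 0.53  0.77 -0.32  1.81  0.37  0.63  1.16]
[ 518.8 -232.5  138.8] tool shift [ 435.3 -132.8   -7.6] tilt [-0.009  0.009 -1.   ] jaw yaw 67.0 F [ 0.3 -1.   0.5] w 44.7 t 8.9167 j7 1.16
```

View pics/w3.png

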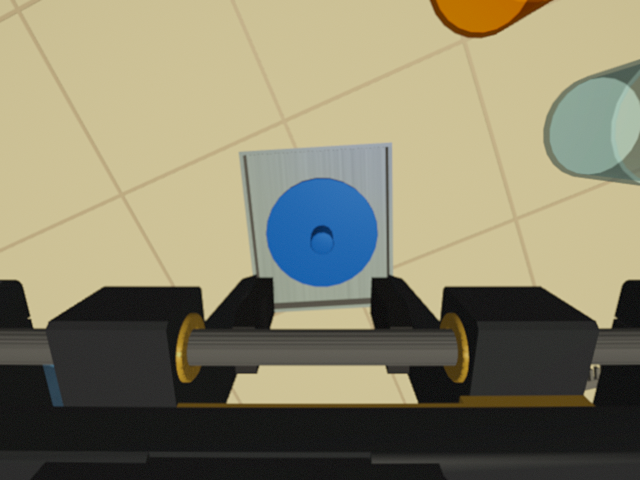

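The cap lies flat and centred in the dish, with its disc at (322,231). Now to the basket.

```bash
python3 -m creep '[60,15,-5,-8,0, 60,28,-8,0,0, 60,34,-11,0,0, 60,34,-11,0,0, 60,34,-11,0,0, 60,34,-11,0,0, 60,34,-11,0,0, 60,34,-11,0,0, 60,34,-11,0,0, 60,34,-11,0,0, 60,34,-10,0,0, 60,28,-8,0,0, 60,15,-4,0,0, 60,6,-1,0,0, 60,0,0,0,0, 60,0,0,0,0, 60,0,0,0,0]' ; python3 look.py pics/w4.png; python3 st.py 566.5 220 150
```

```text
time: 10.33
tcp_pos: [543.3, 215.9, 134.5]
ee_rot: [0.832, 0.555, -0.015, -0.015]
force: [0.3, 0.8, -0.1]
grip_width: 0.68
[543.3 215.9 134.5] [ 0.8317  0.5548 -0.0153 -0.0153] 10.3333 [-0.3   0.79 -0.25  1.74  0.24  0.67  0.5 ]
[543.4 215.2 134.5] tool shift [ 13.2  18.9 -16.4] tilt [-0.043  0.008 -0.999] jaw yaw 67.4 F [-0.2 -0.1  0.1] w 59.9 t 10.3833 j7 0.5
```

View pics/w4.png

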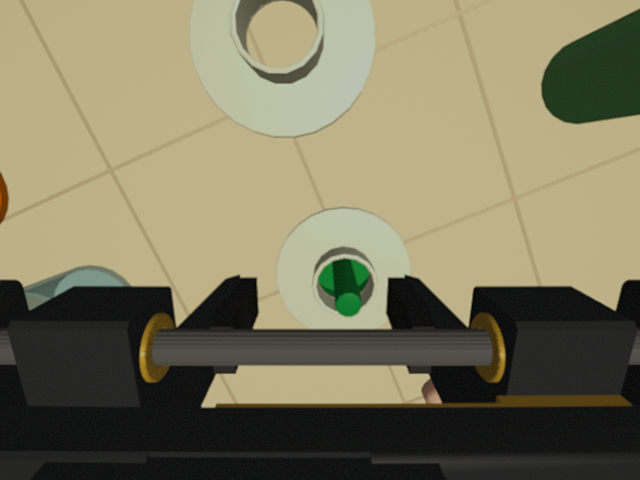

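```bash
python3 - <<'E'
from fit import *
p=np.load("w.npz"); im=p["im"]; h,s,v=cv2.split(cv2.cvtColor(im,cv2.COLOR_BGR2HSV))
print("stemtop",world(p,348,304,z=101))
print("collar ring",world(p,345,281,z=71))
# plate left/right extremes and top, bottom
w=np.array([world(p,u,v,z=49)[:2] for u,v in((277,268),(410,265),(344,207),(295,233),(392,233),(310,216),(375,214))],np.float32)
print(cv2.fitEllipse(w),cv2.minEnclosingCircle(w))
E
python3 -m creep '[60,6,8,0,0, 60,4,5,0,0, 60,0,0,0,0, 60,0,0,0,0]' ; python3 st.py 566.5 220 150
```

```text
stemtop [566.69328887 221.73198717 101.        ]
collar ring [563.70435269 222.94155323  71.        ]
((601.4435424804688, 208.6598358154297), (110.25917053222656, 175.18336486816406), 69.2874984741211) ((560.82568359375, 224.18472290039062), 47.89118576049805)
time: 10.72
tcp_pos: [559.8, 211.9, 133.4]
ee_rot: [0.834, 0.551, -0.018, -0.014]
force: [0.8, 0.5, -0.3]
grip_width: 0.681
[559.8 211.9 133.4] tool shift [  9.8   2.2 -16.8] tilt [-0.045  0.003 -0.999] jaw yaw 66.9 F [ 0.8  0.5 -0.3] w 59.9 t 10.7167 j7 0.52
```

```bash
python3 -m creep '[60,4,1,0,0, 60,3,1,0,0, 60,0,0,0,0, 60,0,0,0,0, 60,0,0,0,0, 60,0,0,0,0, 60,0,0,0,0, 60,0,0,0,0, 60,0,0,0,0, 60,0,0,0,0, 60,0,0,0,0, 60,0,0,0,0]' ; python3 st.py 566.5 221.5 75
```

```text
time: 11.72
tcp_pos: [563.8, 216.3, 133.3]
ee_rot: [0.835, 0.55, -0.019, -0.013]
force: [0.7, -0.7, 0.3]
grip_width: 0.678
[563.8 216.3 133.3] tool shift [ 6.8  3.  58.2] tilt [-0.046  0.002 -0.999] jaw yaw 66.8 F [ 0.7 -0.7  0.3] w 59.7 t 11.7167 j7 0.51
```

```bash
python3 -m creep '[60,4,2,2,0, 60,3,1,4,0, 60,0,0,6,0, 60,0,0,6,0, 60,0,0,4,0, 60,0,0,2,0, 60,0,0,0,0]' ; python3 st.py 566.5 221.5 75
```

```text
time: 12.3
tcp_pos: [568.4, 222.3, 105.7]
ee_rot: [0.835, 0.55, -0.019, -0.014]
force: [-0.9, 0.5, 0.6]
grip_width: 0.683
[568.4 222.3 105.7] tool shift [-0.9 -0.1 30.8] tilt [-0.047  0.002 -0.999] jaw yaw 66.8 F [-0.9  0.5  0.6] w 60.1 t 12.3 j7 0.5
```

```bash
python3 -m creep '[60,0,0,4,0, 60,0,0,6,0, 60,0,0,6,0, 60,0,0,5,0, 60,0,0,3,0, 60,0,0,1,0, 60,0,0,0,0]' ; python3 st.py 566.5 221.5 75
```

```text
time: 12.88
tcp_pos: [566.7, 221.9, 77.6]
ee_rot: [0.835, 0.55, -0.02, -0.014]
force: [0.5, -1.0, -0.2]
grip_width: 0.678
[566.7 221.9  77.6] tool shift [-0.4  0.1  2.6] tilt [-0.048  0.001 -0.999] jaw yaw 66.8 F [ 0.5 -1.  -0.2] w 59.6 t 12.8833 j7 0.49
```

```bash
python3 -m creep '[30,0,0,1.5,0, 30,0,0,0.5,0, 30,0,0,0,0, 8,0,0,0,0, 8,0,0,0,0, 8,0,0,0,0, 8,0,0,0,0, 8,0,0,0,0]' 18; python3 st.py 566.5 221.5 75;  python3 -m creep '[8,0,0,-2,0, 8,0,0,-3,0, 8,0,0,-5,0, 8,0,0,-8,0, 8,0,0,-10,0, 8,0,0,-10,0, 8,0,0,-10,0, 8,0,0,-10,0, 8,0,0,-6,0, 8,0,0,-3,0, 8,0,0,0,0]'; python3 look.py pics/w5.png; python3 st.py 526 2 160
```

```text
time: 13.55
tcp_pos: [567.4, 222.4, 76.3]
ee_rot: [0.835, 0.55, -0.019, -0.013]
force: [0.2, 0.1, -0.8]
grip_width: 0.173
[567.4 222.4  76.3] tool shift [-1.1 -0.4  1.4] tilt [-0.046  0.002 -0.999] jaw yaw 66.8 F [ 0.2  0.1 -0.8] w 15.2 t 13.55 j7 0.49
time: 14.47
tcp_pos: [571.1, 222.1, 152.0]
ee_rot: [0.835, 0.55, -0.018, -0.013]
force: [0.8, 0.4, -1.2]
grip_width: 0.175
[571.1 222.1 152. ] [ 0.8349  0.5499 -0.0178 -0.0131] 14.4667 [-0.3   0.8  -0.25  1.64  0.23  0.77  0.52]
[571.  222.  151.6] tool shift [-220.    45.2   -6.9] tilt [-0.045  0.002 -0.999] jaw yaw 66.8 F [ 0.1  0.  -1.2] w 15.2 t 14.5167 j7 0.52
```

View pics/w5.png

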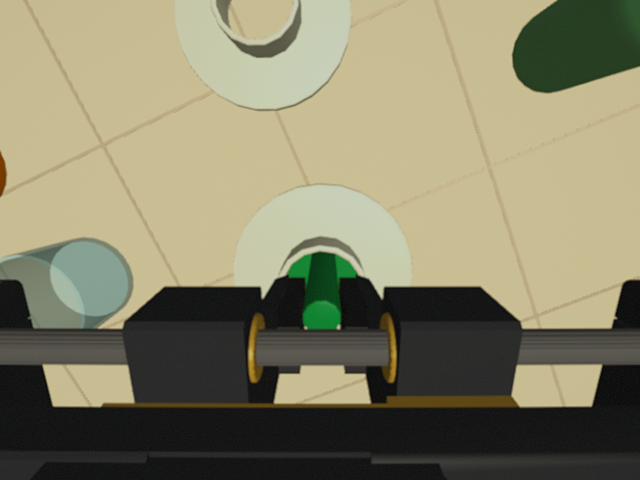

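Basket is up with the lid nested (stem at (322,300), plate around it). I'm raising it further and taking a top view of the open bath.

```bash
python3 -m creep '[8,0,0,-5,0, 8,0,0,-7,0, 8,0,0,-3,0, 8,0,0,0,0]'; python3 - <<'E'
from h import *
p,im,d=grab("top"); np.savez("top1.npz",im=im,d=d)
c=cv2.resize(im[200:300,270:370],None,fx=6,fy=6,interpolation=cv2.INTER_CUBIC)
cv2.imwrite("pics/bath.png",cv2.convertScaleAbs(c,alpha=1.6))
E
python3 st.py 526 2 160
```

```text
time: 14.85
tcp_pos: [570.6, 221.5, 166.6]
ee_rot: [0.835, 0.55, -0.02, -0.013]
force: [0.5, -0.4, -2.2]
grip_width: 0.174
[570.6 221.4 166.4] tool shift [-219.1   46.     8.3] tilt [-0.048  0.001 -0.999] jaw yaw 66.8 F [ 0.1  0.3 -2.4] w 15.3 t 14.9 j7 0.53
```

View pics/bath.png

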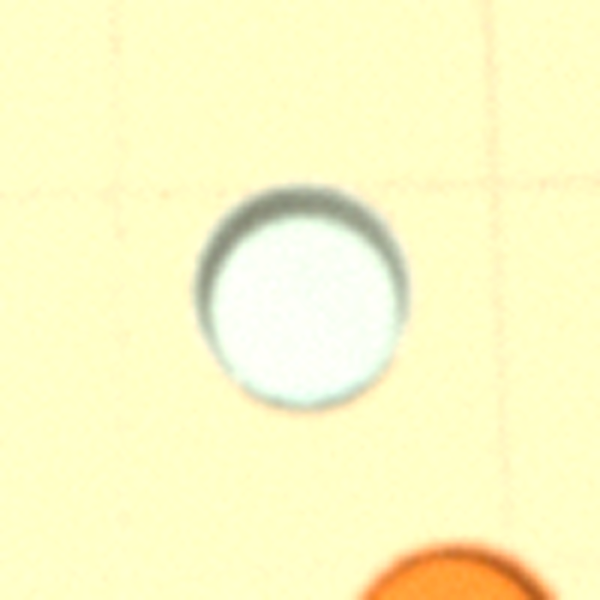

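```bash
python3 - <<'E'
from h import *
p=camera_params("top")
b=world(p,319.9,248.1,z=70); print("rim",b, "floor",world(p,320.2,251.6,z=2), "rad",np.linalg.norm(world(p,302,248,z=70)-world(p,338,248,z=70)))
z=np.load("top1.npz"); C=cloud(p,z["d"])
m=(abs(C[...,2]-70)<4)&(abs(C[...,0]-525)<60)&(abs(C[...,1])<60); print(m.sum())
# orange bath and lid2/other reference sanity; held lid plate from top depth
lz=C[...,2]; m=(lz>128)&(lz<150)&(abs(C[...,0]-570)<70)&(abs(C[...,1]-222)<70)
print(m.sum(), C[m].min(0),C[m].max(0))
E
python3 -m creep '[8,-6,1,0,0, 8,-10,2,0,0, 8,-12,2.5,0,0, 8,-12,2.5,0,0, 8,-12,2.5,0,0, 8,-12,2.5,0,0, 8,-12,2.5,0,0, 8,-12,2.5,0,0, 8,-12,2.5,0,0, 8,-10,2,0,0, 8,-6,1,0,0, 8,-2,0,0,0, 8,0,0,0,0, 8,0,0,0,0]'; python3 look.py pics/w6.png; python3 st.py 526 2 160
```

```text
rim [525.67062017   1.07992381  70.        ] floor [525.40351156   1.27298407   2.        ] rad 79.72150515187177
152
139 [523.86981271 184.70042251 133.23706559] [609.56197638 211.66405857 148.17952931]
time: 16.07
tcp_pos: [541.4, 86.3, 166.7]
ee_rot: [0.836, 0.548, -0.022, -0.013]
force: [-0.2, 0.5, -1.3]
grip_width: 0.173
[541.4  86.3 166.7] [ 0.8364  0.5476 -0.0219 -0.0128] 16.0667 [-0.08  0.72 -0.26  1.82  0.25  0.69  0.67]
[541.4  86.6 166.7] tool shift [-83.6  20.    7.7] tilt [-0.051 -0.002 -0.999] jaw yaw 66.5 F [-0.5 -0.5 -2.2] w 15.4 t 16.1167 j7 0.67
```

View pics/w6.png

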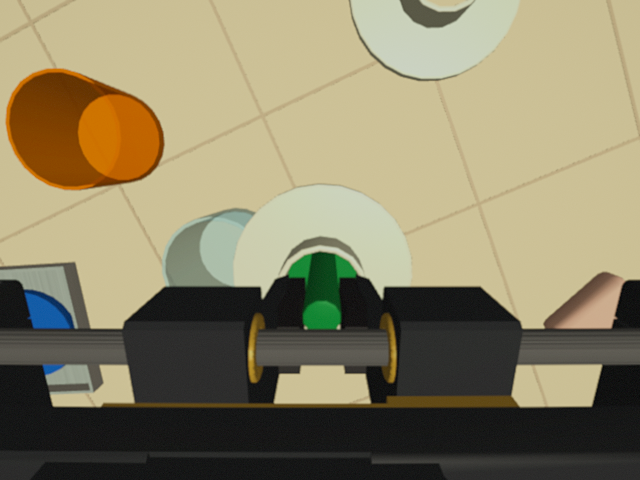

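```bash
cat > lidfit.py <<'E'
from h import *
from scipy.optimize import least_squares
p=np.load("w.npz"); im=p["im"]; h,s,v=cv2.split(cv2.cvtColor(im,cv2.COLOR_BGR2HSV))
C=sense()["tcp_pos"]; 
m=((s<55)&(v>130)).astype(np.uint8); m[:175]=0; m[285:]=0; m[:,:225]=0; m[:,420:]=0
pts=[]
for u in range(245,402,4):
    r=np.where(m[:,u])[0]
    if len(r): pts.append((u,r[0]))
pts=np.array(pts); 
zt=C[2]-76.3+49
w=np.array([world(p,u,v,z=zt)[:2] for u,v in pts])
f=lambda q:np.hypot(*(w-q[:2]).T)-q[2]
o=least_squares(f,[C[0],C[1],49],loss="soft_l1"); print(pts[::6].tolist(),o.x,np.abs(o.fun).max(),"minus tcp",o.x[:2]-C[:2])
f=lambda q:np.hypot(*(w-q[:2]).T)-49
o=least_squares(f,[C[0],C[1]],loss="soft_l1"); print(o.x,"minus tcp",o.x[:2]-C[:2])
E
python3 lidfit.py
```

```text
[[245, 209], [269, 201], [293, 189], [317, 184], [341, 186], [365, 195], [389, 213]] [541.63916517  84.72692508  50.0432257 ] 4.532176810038685 minus tcp [ 0.21089114 -1.87097885]
[540.63075683  85.30151695] minus tcp [-0.79751721 -1.29638698]
```

```bash
python3 -m creep '[8,-5,1,0,0, 8,-9,2,0,0, 8,-11,3,0,0, 8,-11,3,0,0, 8,-11,3,0,0, 8,-9,2,0,0, 8,-7,1,0,0, 8,-4,1,0,0, 8,-1,0,0,0, 8,0,0,0,0, 8,0,0,0,0]'; python3 st.py 525.9 1.8 150
```

```text
time: 17.03
tcp_pos: [527.8, 11.0, 167.4]
ee_rot: [0.836, 0.548, -0.022, -0.013]
force: [-0.5, -0.2, -1.5]
grip_width: 0.176
[527.8  11.  167.4] tool shift [-8.8  2.7 17.5] tilt [-0.05  -0.002 -0.999] jaw yaw 66.5 F [-0.5 -0.2 -1.5] w 15.5 t 17.0333 j7 0.78
```

```bash
python3 -m creep '[8,-4,1.5,1,0, 8,-3,1,3,0, 8,-0.5,0,3,0, 8,0,0,3,0, 8,0,0,2,0, 8,0,0,0,0, 8,0,0,0,0]'; python3 st.py 525.9 1.8 145
```

```text
time: 17.62
tcp_pos: [526.7, 5.0, 153.8]
ee_rot: [0.835, 0.55, -0.021, -0.014]
force: [0.3, -0.4, -1.9]
grip_width: 0.176
[526.7   5.  153.8] tool shift [-3.1  0.9  8.8] tilt [-0.05  -0.    -0.999] jaw yaw 66.7 F [ 0.3 -0.4 -1.9] w 15.5 t 17.6167 j7 0.78
```

```bash
python3 -m creep '[8,-2,0.5,0.5,0, 8,-0.5,0.2,2,0, 8,0,0.1,3,0, 8,0,0.1,3,0, 8,0,0,1,0, 8,0,0,0,0]'; python3 st.py 525.9 1.8 130; python3 look.py pics/w7.png; python3 lidfit.py
```

```text
time: 18.12
tcp_pos: [526.2, 2.4, 143.4]
ee_rot: [0.835, 0.55, -0.021, -0.014]
force: [-0.1, 0.4, -2.0]
grip_width: 0.176
[526.2   2.4 143.4] tool shift [-0.4  0.5 13.4] tilt [-0.05  -0.    -0.999] jaw yaw 66.8 F [-0.1  0.4 -2. ] w 15.5 t 18.1167 j7 0.78
[526.2   2.4 143.4] [ 0.8349  0.5498 -0.0207 -0.0136] 18.1167 [ 0.07  0.73 -0.26  1.9   0.3   0.6   0.78]
[[245, 226], [269, 201], [293, 189], [317, 184], [341, 186], [365, 195], [389, 213]] [525.32644524   1.88519725  48.65621534] 0.3335323618239201 minus tcp [-0.89169146 -0.54365283]
[525.68353003   1.72612629] minus tcp [-0.53460667 -0.70272379]
```

View pics/w7.png

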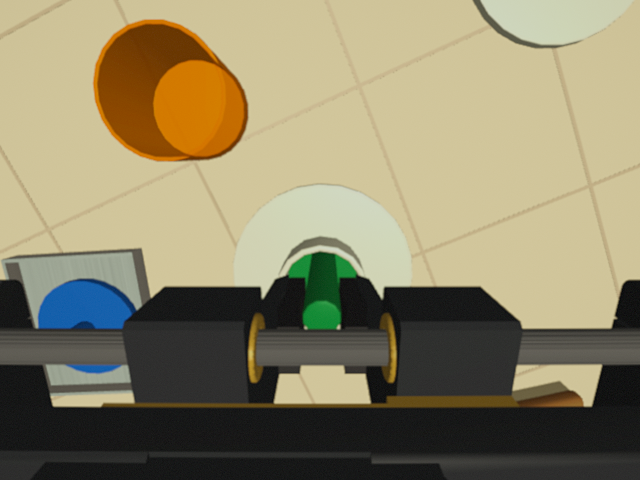

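Lid centred over the bath within about 1 mm, and the bath is hidden beneath it. Descending gently while watching the force.

```bash
python3 -m creep '[8,-0.5,0.1,1,0, 8,0,0.1,2,0, 8,0,0.1,2.5,0, 8,0,0.1,2.5,0, 8,0,0.1,2,0, 8,0,0,0.5,0]'; python3 st.py 526 1.7 104
```

```text
time: 18.67
tcp_pos: [526.3, 1.8, 132.2]
ee_rot: [0.835, 0.55, -0.02, -0.013]
force: [-0.0, 0.4, -1.6]
grip_width: 0.172
[526.3   1.8 132.2] tool shift [ 0.3  1.  28.2] tilt [-0.049  0.    -0.999] jaw yaw 66.8 F [-0.   0.4 -1.6] w 15.1 t 18.6667 j7 0.77
```

```bash
python3 -m creep '[8,0,0.1,1.5,0, 8,0,0.1,2,0, 8,0,0.1,2.5,0, 8,0,0.1,2.5,0, 8,0,0.1,2,0, 8,0,0,0.5,0]'; python3 st.py 526 1.7 104;python3 -m creep '[8,0,0.1,1,0, 8,0,0.1,1.5,0, 8,0,0.1,1.5,0, 8,0,0.1,1,0, 8,0,0,0.5,0]'; python3 st.py 526 1.7 104
```

```text
time: 19.17
tcp_pos: [526.3, 1.7, 119.9]
ee_rot: [0.835, 0.55, -0.02, -0.013]
force: [-0.7, 0.0, -1.6]
grip_width: 0.174
[526.3   1.7 119.9] tool shift [ 0.2  0.5 15.9] tilt [-0.049  0.    -0.999] jaw yaw 66.8 F [-0.7  0.  -1.6] w 15.3 t 19.1667 j7 0.77
time: 19.58
tcp_pos: [526.4, 1.5, 113.7]
ee_rot: [0.835, 0.55, -0.02, -0.014]
force: [-0.8, 0.4, -0.9]
grip_width: 0.173
[526.4   1.5 113.7] tool shift [0.2 0.  9.7] tilt [-0.049  0.    -0.999] jaw yaw 66.8 F [-0.8  0.4 -0.9] w 15.3 t 19.5833 j7 0.76
```

```bash
python3 -m creep '[8,0,0.1,1,0, 8,0,0.1,1.5,0, 8,0,0.1,1.5,0, 8,0,0,1,0, 8,0,0,0.5,0]'; python3 st.py 526 1.7 104;python3 -m creep '[8,0,0,1,0, 8,0,0,1,0, 8,0,0,1,0, 8,0,0,0.5,0]'; python3 st.py 526 1.7 104
```

```text
time: 20.0
tcp_pos: [526.6, 1.4, 107.8]
ee_rot: [0.835, 0.55, -0.02, -0.013]
force: [0.1, 0.2, -1.4]
grip_width: 0.173
[526.6   1.4 107.8] tool shift [ 0.1 -0.5  3.8] tilt [-0.048  0.    -0.999] jaw yaw 66.8 F [ 0.1  0.2 -1.4] w 15.2 t 20.0 j7 0.76
time: 20.33
tcp_pos: [526.3, 1.1, 104.2]
ee_rot: [0.835, 0.55, -0.02, -0.013]
force: [-1.8, -1.5, 7.4]
grip_width: 0.171
[526.3   1.1 104.2] tool shift [ 0.4 -0.5  0.2] tilt [-0.049 -0.    -0.999] jaw yaw 66.8 F [-1.8 -1.5  7.4] w 15.1 t 20.3333 j7 0.76
```

```bash
python3 -m creep '[70,0,0,0,0, 70,0,0,0,0, 70,0,0,0,0, 70,0,0,0,0, 70,0,0,0,0, 70,0,0,0,0, 70,0,0,0,0, 70,0,0,0,0]'; python3 st.py 526 1.5 80; python3 look.py pics/w8.png; python3 - <<'E'
from h import *
p,im,d=grab("scene"); w=cv2.imread("pics/w8.png")
a=cv2.resize(im[190:310,240:400],(640,480),interpolation=cv2.INTER_CUBIC); 
cv2.imwrite("pics/both.png",np.hstack([cv2.resize(w[140:400,150:500],(400,300)),cv2.resize(a,(400,300))]))
E
```

```text
time: 21.0
tcp_pos: [527.3, 1.6, 104.8]
ee_rot: [0.835, 0.55, -0.019, -0.013]
force: [-0.2, 0.3, -0.1]
grip_width: 0.756
[527.3   1.6 104.8] tool shift [-0.2 -0.1 24.8] tilt [-0.046  0.    -0.999] jaw yaw 66.8 F [-0.2  0.3 -0.1] w 66.5 t 21.0 j7 0.76
[527.3   1.6 104.8] [ 0.8349  0.5499 -0.0192 -0.0129] 21.0 [ 0.05  0.79 -0.23  1.92  0.33  0.51  0.76]
```

View pics/both.png

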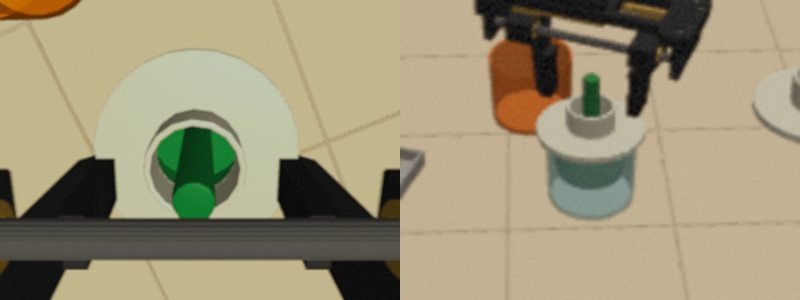

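The basket hangs home on the rim, with the lid level and released and the stem and collar centred between the fingers. Descending to the collar.

```bash
python3 -m creep '[70,0,0,1.5,0, 70,0,0,3,0, 70,0,0,4,0, 70,0,0,4,0, 70,0,0,3,0, 70,0,0,2,0, 70,0,0,1,0, 70,0,0,0,0]'; python3 st.py 526 1.5 80
```

```text
time: 21.77
tcp_pos: [525.9, 1.5, 83.7]
ee_rot: [0.835, 0.55, -0.02, -0.013]
force: [0.1, 0.0, -0.1]
grip_width: 0.795
[525.9   1.5  83.7] tool shift [0.1 0.2 3.7] tilt [-0.047  0.    -0.999] jaw yaw 66.8 F [ 0.1  0.  -0.1] w 70.0 t 21.7667 j7 0.75
```

```bash
python3 -m creep '[60,0,0,1.5,0, 60,0,0,1.5,0, 55,0,0,0.5,0, 50,0,0,0.3,0, 50,0,0,0.3,0, 38,0,0,0.3,0, 38,0,0,0.3,0, 38,0,0,0.3,0, 38,0,0,0.3,0, 38,0,0,0,0]' 12; python3 st.py 526 1.5 80
```

```text
time: 22.6
tcp_pos: [526.0, 1.5, 79.1]
ee_rot: [0.835, 0.55, -0.019, -0.013]
force: [-0.2, 0.3, -0.5]
grip_width: 0.495
[526.    1.5  79.1] tool shift [-0.  -0.1 -0.9] tilt [-0.046  0.    -0.999] jaw yaw 66.7 F [-0.2  0.3 -0.5] w 43.6 t 22.6 j7 0.74
```

```bash
python3 -m creep '[38,0,-0.1,-1.5,0, 38,0,-0.1,-2,0, 38,0,-0.1,-3,0, 38,0,-0.2,-4,0, 38,0,-0.2,-4,0, 38,0,-0.1,-2,0]' 15; python3 st.py 526 1.5 179
```

```text
time: 23.1
tcp_pos: [525.6, 1.9, 96.0]
ee_rot: [0.835, 0.55, -0.02, -0.013]
force: [0.8, -0.5, -0.5]
grip_width: 0.497
[525.6   1.9  96. ] tool shift [ -1.8  -3.1 -82.9] tilt [-0.048  0.    -0.999] jaw yaw 66.8 F [ 0.8 -0.5 -0.5] w 43.8 t 23.1 j7 0.75
```

```bash
python3 -m creep '[38,0,-0.1,-3,0, 38,0,-0.2,-5,0, 38,0,-0.3,-6,0, 38,0,-0.3,-7,0, 38,0,-0.3,-7,0, 38,0,-0.3,-7,0, 38,0,-0.3,-7,0, 38,0,-0.3,-7,0, 38,0,-0.3,-7,0, 38,0,-0.3,-6,0, 38,0,-0.2,-4,0, 38,0,-0.1,-2,0, 38,0,0,0,0, 38,0,0,0,0, 38,0,0,0,0]'; python3 st.py 526 1.5 179
```

```text
time: 24.35
tcp_pos: [526.6, 3.1, 173.4]
ee_rot: [0.835, 0.55, -0.019, -0.012]
force: [0.3, 0.2, -0.6]
grip_width: 0.492
[526.6   3.1 173.4] tool shift [-1.8 -0.1 -5.6] tilt [-0.045  0.    -0.999] jaw yaw 66.8 F [ 0.3  0.2 -0.6] w 43.3 t 24.35 j7 0.8
```

```bash
python3 -m creep '[38,0,0,0,0, 38,0,0,0,0, 38,0,0,0,0]'; python3 - <<'E'
from h import *
p,im,d=grab("scene"); C=cloud(p,d); h,s,v=cv2.split(cv2.cvtColor(im,cv2.COLOR_BGR2HSV))
near=np.hypot(C[...,0]-526,C[...,1]-2)<65
g=near&(h>45)&(h<90)&(s>100)&(d>0); print("green",g.sum(),C[g].min(0).round(),C[g].max(0).round())
w=near&(s<60)&(v>110)&(C[...,2]>120)&(d>0); print("lid",w.sum(),np.percentile(C[w],[2,50,98],axis=0).round())
b=(np.hypot(C[...,0]-518,C[...,1]+233)<60)&(h>100)&(h<125)&(s>120)&(d>0); print("cap",C[b].mean(0).round(),C[b].max(0).round())
s_=sense(); print(s_["grip_width"]*88,abs(s_["qvel"]).max(),s_["tcp_pos"])
cv2.imwrite("pics/end.png",im)
E
```

```text
time: 24.6
tcp_pos: [526.0, 3.1, 172.4]
ee_rot: [0.835, 0.55, -0.019, -0.013]
force: [0.0, -0.6, -0.3]
grip_width: 0.5
green 806 [489. -54.  32.] [581.  44. 512.]
lid 808 [[506. -41. 167.]
 [546.   2. 172.]
 [575.  48. 194.]]
cap [ 530. -231.   15.] [ 569. -188.   42.]
43.86979027288816 0.00213769481847932 [525.91247237   3.08046871 172.41925715]
```

```bash
python3 -c "
from station import *
finish_job(); s=sense(); print(s['time'],s['tcp_pos'],s['grip_width'])"
```

```text
the job is handed in; nothing more can be done
the job is handed in; nothing more can be done
```

I carried out the whole task and handed the job in at about 24.7 s of the 64 s allowed; no verdict was reported.

- **Dust cap:** it sits flat, knob up, near the centre of the soap dish. A close-up after release showed this, and depth at the end still had it in the dish.
- **Basket and lid:** carried together into the bath. Contact came at tool height 104.2 mm against an expected 104.3 mm for fully home. After I let go, the picture showed the basket on the rim and the lid level.
- **Lid:** lifted alone by its collar and held about 93–94 mm above where it sat, near the bath's axis. The grip measured 43.9 mm on the 44 mm collar and the arm was at rest.

**Weaker checks:**
- The tool picked up a tilt of about 0.046 rad on a fast move and kept it. The lid may lean by that much, within the 0.2 rad allowed.
- After the final lift I confirmed the basket only by depth, which showed its lowest visible point at about 32 mm, against 28 mm expected for its underside. The green mask also caught part of the arm, so its upper limit could not be used, and I had no pictures left to look with.

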